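# Snap the cover onto the filler console and keep it pressed on its seal

### The job

The wiring compartment on the filler's sloping desk console is open and has just got a new seal. Take the cover from the table, set it squarely over the raised collar on the slope and press it down until both spring catches snap over its edge, then keep pressing it firmly so that the seal stays squeezed: finish still pressing, without letting go or easing off. Leave everything else on the table where it stands.

Things in the scene. Friction and masses are not known exactly. Their poses are not given: they have to be found in the camera images.
- console: light grey desk console, fixed, 250 mm wide (y), 170 mm deep (x); top slopes 0.28 rad up away from its front, 54 mm high in front, 103 behind. On the left of the slope an emergency stop (29 mm high) and buttons, on the right the collar. Origin under its middle on the table, z up, x from the low front to the back
- collar: raised grey rectangular collar round the open compartment, fixed on the slope. Outside 51 (x) x 85 (y) mm, 29.5 mm high, smooth; the top 8 mm of its outside tapers in by 4 mm as a lead-in. Origin in its middle at the level of the slope; x up the slope, y to the left along its long side, z square out of the slope
- seal: orange silicone seal frame 44 x 78 mm on the collar, top 32 mm above the slope when free. Gives 2.5 mm: about 2 N to start, then 3.6 N per mm, then the cover meets the rigid collar. Axes as the collar; origin in its middle, 25.5 mm above the slope
- cover: loose blue-grey cap, 0.11 kg, right way up. 61 (x) x 95 (y) mm, inside 55 x 89, 28 high (24 deep inside), flange round its foot 65 x 108, 5 thick. On top a grip rib 12 thick (x), 56 long (y), 22 high. Origin: middle of the foot; z up, y along the rib; same after half a turn. Its y goes along the collar's y. Foot above the slope: 21.5 mm on the catches, 8 snapped home, 5.5 seal fully squeezed
- clip_left (a joint): sprung steel catch at the collar's +y end, 38 mm wide, 31 mm high. Value: angle in rad, 0 upright (free, or sprung back over a seated cover's flange), about 0.1 pushed aside. Hook reaches 4 mm over the flange's end, underside 14.3 mm above the slope. The two together resist with 7 to 12 N, then the force drops suddenly; one end may snap first
- clip_right (a joint): the same catch at the collar's -y end; same values
- screwdriver: loose slotted screwdriver with a red handle, 200 mm long, 27 mm thick; a bystander. Origin in its middle on the table, y towards the handle
- clip_box: loose blue parts box with a clear lid, 106 x 138 x 44 mm; a bystander. Origin under its middle
- full_jar_1: full jam jar with gold lid, 70 mm across, 114 mm high; a bystander. Origin under its middle
- full_jar_2: full jam jar with gold lid, the same; a bystander. Origin under its middle
Things that resemble listed ones, but are neither listed nor needed, are in the scene too. Leave any purple, red or turquoise look-alike of the cover alone.

How it is judged (in metres and radians):
At the end, for the whole second after the job is handed in: For the last second: cover foot under 9.5 mm above the slope, origin within 11.5 mm of the collar's, parallel to the slope within 0.08 rad; both catches back over the flange (under 0.035 rad); the fingers still press: over 3 N on the cover, over 4 N on the seal (z of cover in the frame of collar below 0.0095 m and angle between the z axis of cover and the z axis of collar, either way round below 0.08 rad and distance between cover and collar below 0.0115 m and value of joint each of clip_left, clip_right below 0.035 rad and contact force between cover and seal above 4 N and contact force between cover and the fingers above 3 N and linear speed of cover below 0.02 m/s); the arm keeps its last pose, push and grip.
It fails at once if a bystander was shoved or knocked over (moved more than 30 mm) (distance of any of screwdriver, clip_box, full_jar_1, full_jar_2 from where it was at the start of the episode above 0.03 m).
It also fails if it takes over 54 s, if anything falls off the work surface, if the arm or the gripper's body presses on something with over 40 N, if the wrist force passes 120 N, or if a joint passes its speed limit or range.

### The arm

A 6-joint arm with a two-finger parallel gripper is mounted at the origin on the work surface; the furniture and walls round the work are solid. World frame = base frame: x ahead of the robot, y to its left, z up, the work surface at z = 0. Lengths are in mm, angles in degrees, forces in N, time in s.
With the tool pointing down it reaches from about 325 to 900 mm from the base axis. Payload 6.1 kg.
Tool frame: the origin (TCP) lies between the finger pads; the fingertips stand 17 mm ahead of it and the grasp point (between the pads) lies 2 mm behind it (manip.tip_extent is the z of the fingertips in the tool frame, in mm); z points along the fingers, y is the line along which they close (so a half turn about z gives the same grasp; the last joint's range is limited). The gripper opens to 87 mm and grips with 3 to 60 N. Pads are 19 mm wide; open, the fingers measure 117 mm over their backs; the gripper's body (75 mm by 190 mm) begins 51 mm behind the grasp point.
Start: joints at [58.493, 12.628, 87.462, -0, 79.91, -7.225], TCP at [257.015, 569.701, 239.538] pointing down, gripper open.
Joint ranges: [-170.65, 170.65], [-52.31, 119.04], [5.05, 147.46], [-71.25, 251.25], [11.57, 151.72], [-153.62, 153.62]. Speed limits (degrees/s): [147.25, 147.25, 172.46, 180, 180, 180].

### API

Orientations are given as [roll, pitch, yaw] about the fixed x, y, z axes, in that order (R = Rz(yaw) Ry(pitch) Rx(roll)).
In Python, from rig import state, vision, finish_job, manip gives the robot as it stands.
- The arm moves only by the tool jog_arm, never from a script. Its argument "targets" is a list that holds one entry, the list of rows, each a list of 5 numbers: the opening, from 0 (shut) to 1 (fully open), then the shift along the tool's x, y, z each as a share of 0.1 m, from -1 to 1, then the turn about the tool's z as a share of 2 pi rad, from -1 to 1. In form: [[[hand, tx, ty, tz, twist], ...]]. A call has exactly 5 rows; each row is the pose to reach, as a shift and turn from the pose commanded when the call began, along the tool's axes at that moment, turning the shorter way round; what a row does not reach only later rows make up. A row lasts 1/10 s, in which the tool goes at most 50 mm and 8.59 degrees, less where a joint would pass 70% of its speed; a pose out of reach is approached as far as the arm can. A call with a number of a shift or a turn outside -1 to 1 is refused whole. A call with a gripper value outside its range is refused whole. The fingers move at their own pace and stop on an object; "force" is the grip in N (left out, the last holds). Time passes only in rows, so rows that repeat a pose let the fingers close, or fill a call up. It gives the time, the measured TCP pose, the force, the opening and the grip force at its end, in the units of the state.
- state(): the state, without advancing time (a new reading comes with each control period).
- vision.read_camera(name): name is "side" or "top" or "wrist"; returns a dict with "img" (384x512x3 uint8, blue, green, red), "range_z" (384x512 float32, mm along the optical axis (not along the pixel's ray), 0 where there is no reading), "camera_matrix" (3x3 intrinsics, pixels), "extrinsics" (4x4, takes a point from world to camera coordinates). Camera axes: x right, y down, z forward; pixel columns grow to the right and rows downward; lengths in mm; the calibration is good to about 2 mm. A picture is of the moment at which its call begins.
- finish_job(): hands the job in; it is judged then, once.
Trained networks look in the newest picture that a camera, given by its name, has taken for a name from the list of things; names that differ only in an ending like _2 or _b are one class to them, and where a whole thing is asked for, a point or a joint stands for the part that bears it (a point fixed in the world has none). Each returns a list of dicts, best first, with "confidence" (0 to 1); they miss things now and then, are a little off and sometimes report something else, mostly with a low value. They report only what shows in the picture. A call takes as long as a camera call. They do not tell look-alikes from the thing itself.
- vision.spot_in(thing, camera): "bbox" ([left, top, width, height] in pixels, round what is visible of it).
- vision.silhouettes(thing, camera): "region" (384x512 bool, what is visible of it) and "bbox" ([left, top, width, height] in pixels, round what is visible of it).
The state is a dict: "t": time; "qpos": joint angles; "qvel": joint speeds; "joint_efforts": joint torques, N m; "tool_pos": TCP position; "orientation": TCP orientation; "force": force on the tool from outside, world axes, zero at the start; "moment": the same for the moment, N m; "opening": opening from 0.0 (shut) to 1.0 (fully open); "gripper_force": force on a finger pad.
Only numpy, scipy, OpenCV 4.12 (cv2) and the standard library are available. Lean on these libraries where they do the work, as an engineer would, in place of code of your own. Each camera call takes 0.05 s, during which the arm holds its last target. There are 200 camera calls.

## Working session

There is one attempt and no reset: what is moved stays moved. The work goes in short steps, Python scripts to look and compute and a tool call to move; the robot and the scene stay as the last step left them, time stands still between calls to the robot, and variables do not carry over. Pictures are saved under pics/ and viewed, at most 10 in all, crops included, and the job is handed in when it is done.

Besides the shell and the picture viewer there is one more tool, called after ">>>" by a JSON object that holds its "op" and its "data". jog_arm: Moves the arm, as the interface text tells. Its arguments: {"type":"object","properties":{"targets":{"type":"array"},"force":{"type":"number"}},"required":["targets"]}

```bash
ls; mkdir -p pics; python3 - <<'E'
from rig import state,vision,manip
import cv2,numpy as np,pickle
s=state();print(s); print([a for a in dir(manip) if a[0]!='_'])
ims=[]
for c in ("top","side"):
    r=vision.read_camera(c);pickle.dump(r,open(f'{c}0.pkl','wb'));ims.append(r['img'])
    print(c,np.round(r['extrinsics'],3).tolist(),r['camera_matrix'].tolist())
    for n in ("cover","collar","console","seal","clip_box","screwdriver","full_jar_1"):
        print(c,n,[(d['bbox'],round(d['confidence'],2)) for d in vision.spot_in(n,c)])
    cv2.imwrite(f'pics/{c}0.png',cv2.resize(r['img'],(800,600)))
E
```

```text
pics
{'t': 0.0, 'qpos': array([ 5.84926174e+01,  1.26752223e+01,  8.75223698e+01,  4.01317689e-04,
        7.99103587e+01, -7.22415588e+00]), 'qvel': array([ 0.06301358, -0.00720038,  0.00135704, -0.05928967,  0.05074835,
        0.04445101]), 'joint_efforts': array([-8.31293733e-05, -4.94613147e+01, -3.87382007e+01,  7.00542703e-02,
        5.71635563e-02, -1.29434238e-04]), 'tool_pos': array([256.72735746, 569.22353945, 238.46879313]), 'orientation': array([-1.79892956e+02, -1.39668086e-02,  1.55716690e+02]), 'force': array([-0.2404973 ,  0.7231842 , -0.03211601]), 'moment': array([0.01430657, 0.03437095, 0.01841622]), 'gripper_force': 0.0, 'opening': 1.0000377354357053}
['MotionError', 'tip_extent']
top [[0.01, -1.0, 0.023, -32.712], [-0.985, -0.014, -0.173, 589.338], [0.173, -0.021, -0.985, 1382.404], [0.0, 0.0, 0.0, 1.0]] [[446.2929268214749, 0.0, 256.95546582544245], [0.0, 446.2929268214749, 184.5059160651994], [0.0, 0.0, 1.0]]
top cover [([306.3, 203.2, 34.6, 28.6], 0.83), ([226.5, 244.6, 34.5, 34.5], 0.61), ([303.3, 256.1, 40.0, 29.6], 0.6), ([203.8, 103.5, 32.9, 30.4], 0.57)
[... 442 characters left out ...]
40174354, 0.0, 256.4455157806266], [0.0, 406.24779140174354, 202.66942023572557], [0.0, 0.0, 1.0]]
side cover [([149.1, 257.3, 45.0, 32.1], 0.93), ([170.7, 214.7, 38.7, 23.0], 0.73), ([316.6, 202.5, 35.7, 19.2], 0.63), ([218.9, 253.4, 30.3, 31.7], 0.6)]
side collar [([252.1, 186.5, 27.7, 34.8], 0.96)]
side console [([240.5, 183.4, 61.9, 60.9], 0.83)]
side seal [([218.1, 253.1, 32.4, 33.5], 0.44)]
side clip_box [([314.5, 217.9, 37.9, 34.9], 0.84), ([265.1, 193.5, 11.4, 9.1], 0.19)]
side screwdriver [([275.9, 257.9, 16.7, 24.7], 0.86), ([217.2, 249.8, 32.3, 37.1], 0.68), ([255.7, 183.5, 25.9, 38.0], 0.45)]
side full_jar_1 [([183.7, 170.7, 21.6, 31.6], 0.82), ([202.2, 177.5, 17.4, 32.2], 0.56)]
```

View pics/top0.png

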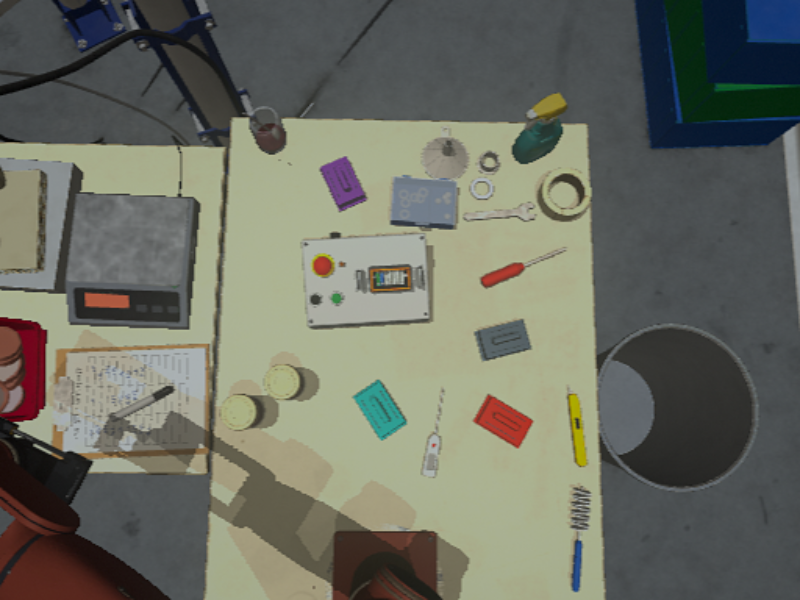

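View pics/side0.png

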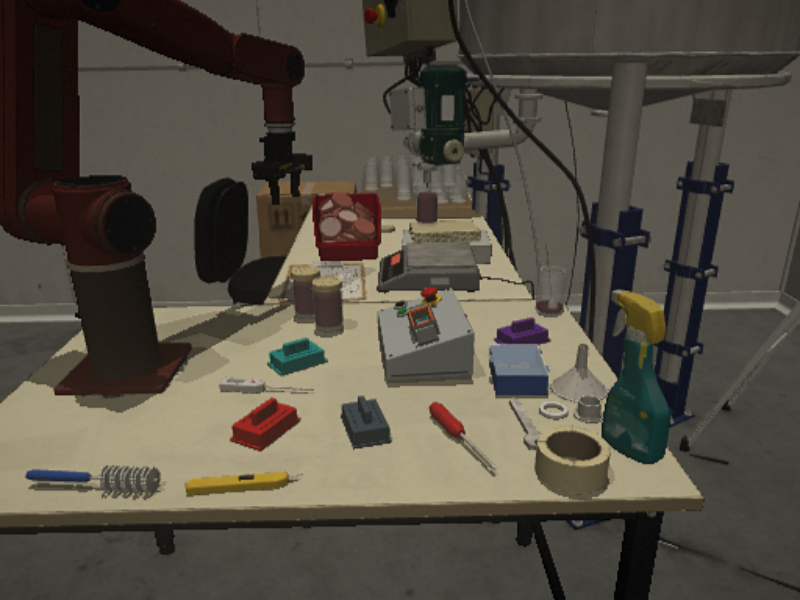

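The top view shows four cap-shaped things, in 512x384 px: purple (220,118), turquoise (243,262), red (322,269) and blue-grey (322,217). I choose the blue-grey one. The collar is at about (250,178), on the right of the console. Since the tool can't tilt, I'll grip the rib by its ends, so the cover can pivot about its y axis onto the slope.

```bash
cat > h.py <<'E'
import numpy as np,cv2,pickle
def cloud(r,box=None,mask=None):
    K=r['camera_matrix'];T=np.linalg.inv(r['extrinsics']);d=r['range_z']
    m=d>0
    if mask is not None: m&=mask
    if box is not None:
        b=np.zeros_like(m);x,y,w,h=[int(round(v)) for v in box];b[y:y+h,x:x+w]=1;m&=b
    v,u=np.nonzero(m);z=d[v,u].astype(float)
    P=np.c_[(u-K[0,2])*z/K[0,0],(v-K[1,2])*z/K[1,1],z]@T[:3,:3].T+T[:3,3]
    return P,u,v
def rect(P):
    c,s,a=cv2.minAreaRect(P[:,:2].astype(np.float32)); return np.round(c,1),np.round(s,1),round(a,1)
E
python3 - <<'E'
from h import *
r=pickle.load(open('top0.pkl','rb'))
for n,b in (("cover",(296,195,54,46)),("console",(188,142,95,72)),("all",(140,80,240,240))):
    P,u,v=cloud(r,b)
    print(n,np.percentile(P[:,2],[1,10,50,90,99]).round(1))
    if n=="cover":
        for lo,hi in((-10,12),(12,38),(38,60)):
            Q=P[(P[:,2]>lo)&(P[:,2]<hi)]; print(lo,hi,len(Q),rect(Q))
    if n=="console":
        Q=P[P[:,2]>35]; print(rect(Q))
        # plane fit to slope, RANSAC-ish
        A=np.c_[Q[:,:2],np.ones(len(Q))];w=np.ones(len(Q),bool)
        for i in range(15):
            c=np.linalg.lstsq(A[w],Q[w,2],rcond=None)[0];w=abs(A@c-Q[:,2])<4+(15-i)
        g=c[:2];print('slope',np.arctan(np.hypot(*g)),'uphill yaw',np.degrees(np.arctan2(g[1],g[0])),w.sum())
        H=A@c;hh=(Q[:,2]-H)*np.cos(.28)
        R=Q[(hh>20)];print('raised',len(R),rect(R))
        print(rect(Q[w]))
P,u,v=cloud(r,(130,220,75,65));Q=P[P[:,2]>60];print('jars',rect(Q))
crop=r['img'][140:300,190:350];cv2.imwrite('pics/crop0.png',cv2.resize(crop,(800,600),interpolation=cv2.INTER_CUBIC))
E
```

```text
cover [-8.2 -4.4  0.6 28.2 49.7]
-10 12 1908 (array([ 492.6, -245.3]), array([150.8, 181.2]), 0.6)
12 38 494 (array([ 491.8, -238.1]), array([61.2, 96.5]), 15.3)
38 60 67 (array([ 491.5, -237.5]), array([11.8, 53.2]), 16.0)
console [ -6.4  -2.2  63.9  98.5 114.2]
(array([623.6,  30.8]), array([208.6, 290.3]), 4.3)
slope 0.2806190098997678 uphill yaw 4.667445271093011 3263
raised 382 (array([604.7,  45.6]), array([216.8,  57.1]), 85.2)
(array([603. ,  49.3]), array([170.2, 249.8]), 4.1)
all [-10.4  -4.4   0.6  55.8 113.3]
jars (array([365.8, 244.9]), array([ 68.1, 167.3]), 35.6)
```

View pics/crop0.png

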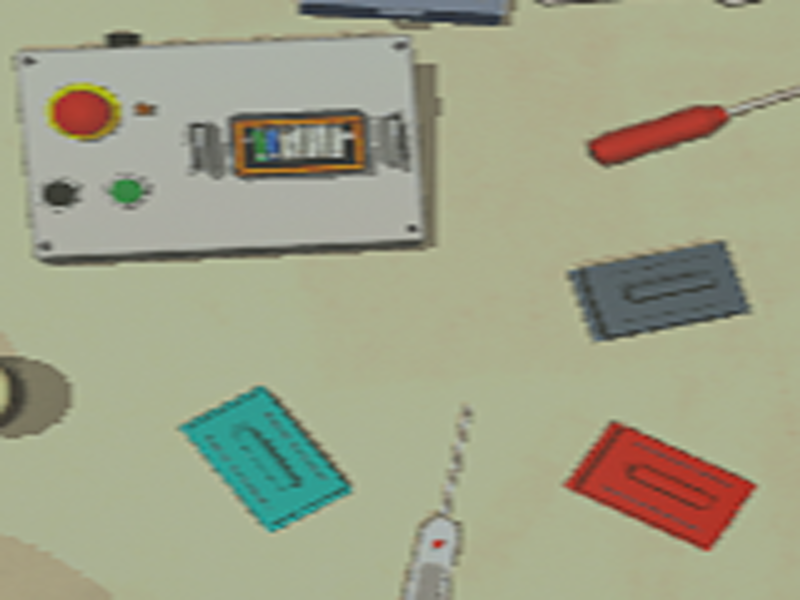

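The crop confirms the blue-grey cap, at crop (660,290): it has a rib, and it's neither purple, red nor turquoise. Measured: origin about (492,-238), yaw 15.5°, top at 28 mm and rib at 50 mm, all matching the description. I'll move above it at the current height, clear of the jars.

>>> {"op": "jog_arm", "data": {"targets": [[[1,-0.156,-0.183,0,0],[1,-0.312,-0.365,0,0],[1,-0.468,-0.548,0,0],[1,-0.624,-0.73,0,0],[1,-0.78,-0.913,0,0]]]}}

```text
t: 1.3
tool_pos: [290.7, 453.5, 239.6]
orientation: [180.0, 0.0, 155.7]
force: [1.0, 0.7, 0.3]
opening: 1.004
gripper_force: 0.0
```

>>> {"op": "jog_arm", "data": {"targets": [[[1,-0.156,-0.183,0,0],[1,-0.312,-0.365,0,0],[1,-0.468,-0.548,0,0],[1,-0.624,-0.73,0,0],[1,-0.78,-0.913,0,0]]]}}

```text
t: 1.8
tool_pos: [324.3, 338.2, 239.7]
orientation: [180.0, 0.0, 155.7]
force: [0.7, 0.1, -0.0]
opening: 0.997
gripper_force: 0.0
```

>>> {"op": "jog_arm", "data": {"targets": [[[1,-0.156,-0.183,0,0],[1,-0.312,-0.365,0,0],[1,-0.468,-0.548,0,0],[1,-0.624,-0.73,0,0],[1,-0.78,-0.913,0,0]]]}}

```text
t: 2.3
tool_pos: [357.9, 222.9, 239.8]
orientation: [180.0, 0.0, 155.7]
force: [-0.5, -0.7, 1.4]
opening: 1.0
gripper_force: 0.0
```

>>> {"op": "jog_arm", "data": {"targets": [[[1,-0.156,-0.183,0,0],[1,-0.312,-0.365,0,0],[1,-0.468,-0.548,0,0],[1,-0.624,-0.73,0,0],[1,-0.78,-0.913,0,0]]]}}

```text
t: 2.8
tool_pos: [391.5, 107.6, 239.8]
orientation: [180.0, 0.0, 155.7]
force: [0.3, -0.4, 0.8]
opening: 1.001
gripper_force: 0.0
```

>>> {"op": "jog_arm", "data": {"targets": [[[1,-0.156,-0.183,0,0],[1,-0.312,-0.365,0,0],[1,-0.468,-0.548,0,0],[1,-0.624,-0.73,0,0],[1,-0.78,-0.913,0,0]]]}}

```text
t: 3.3
tool_pos: [425.0, -7.8, 239.8]
orientation: [180.0, 0.0, 155.7]
force: [0.3, 0.3, -0.1]
opening: 1.001
gripper_force: 0.0
```

>>> {"op": "jog_arm", "data": {"targets": [[[1,-0.156,-0.183,0,0],[1,-0.312,-0.365,0,0],[1,-0.468,-0.548,0,0],[1,-0.624,-0.73,0,0],[1,-0.78,-0.913,0,0]]]}}

```text
t: 3.8
tool_pos: [458.6, -123.1, 239.8]
orientation: [180.0, 0.0, 155.7]
force: [0.6, -0.6, 0.6]
opening: 1.002
gripper_force: 0.0
```

>>> {"op": "jog_arm", "data": {"targets": [[[1,-0.156,-0.183,0,0],[1,-0.312,-0.365,0,0],[1,-0.468,-0.548,0,0],[1,-0.624,-0.73,0,0],[1,-0.78,-0.913,0,0]]]}}

```text
t: 4.3
tool_pos: [492.1, -238.4, 239.6]
orientation: [-180.0, 0.0, 155.7]
force: [0.1, 0.5, 1.8]
opening: 0.999
gripper_force: 0.0
```

>>> {"op": "jog_arm", "data": {"targets": [[[1,0,0,0,0.02],[1,0,0,0,0.04],[1,0,0,0,0.06],[1,0,0,0,0.08],[1,0,0,0,0.0975]]]}}

```text
t: 4.8
tool_pos: [491.9, -237.4, 239.6]
orientation: [180.0, 0.0, 120.3]
force: [1.0, 0.1, 0.5]
opening: 1.002
gripper_force: 0.0
```

>>> {"op": "jog_arm", "data": {"targets": [[[1,0,0,0,0.02],[1,0,0,0,0.04],[1,0,0,0,0.06],[1,0,0,0,0.08],[1,0,0,0,0.0975]]]}}

```text
t: 5.3
tool_pos: [491.9, -237.4, 239.6]
orientation: [180.0, 0.0, 85.2]
force: [0.0, 0.0, 0.3]
opening: 1.007
gripper_force: 0.0
```

>>> {"op": "jog_arm", "data": {"targets": [[[1,0,0,0,0.02],[1,0,0,0,0.04],[1,0,0,0,0.06],[1,0,0,0,0.08],[1,0,0,0,0.0975]]]}}

```text
t: 5.8
tool_pos: [491.9, -237.4, 239.6]
orientation: [180.0, -0.0, 50.1]
force: [-0.1, -0.2, 0.6]
opening: 0.999
gripper_force: 0.0
```

>>> {"op": "jog_arm", "data": {"targets": [[[1,0,0,0,0.02],[1,0,0,0,0.04],[1,0,0,0,0.06],[1,0,0,0,0.08],[1,0,0,0,0.0975]]]}}

```text
t: 6.3
tool_pos: [491.9, -237.4, 239.6]
orientation: [180.0, -0.0, 15.0]
force: [-0.2, -0.7, 0.3]
opening: 0.999
gripper_force: 0.0
```

```bash
python3 - <<'E'
from h import *
from rig import state,vision
s=state();print(s['t'],s['tool_pos'],s['orientation'],s['qpos'])
r=vision.read_camera('wrist');pickle.dump(r,open('w1.pkl','wb'));cv2.imwrite('pics/w1.png',r['img'])
P,u,v=cloud(r);print(np.percentile(P,[5,50,95],axis=0).round(0))
N=(abs(P[:,0]-492)<75)&(abs(P[:,1]+238)<75)
for lo,hi in((2.5,12),(22,36),(40,60)):
    Q=P[N&(P[:,2]>lo)&(P[:,2]<hi)]
    if len(Q)>5: print(lo,hi,len(Q),Q.mean(0).round(1),rect(Q))
E
```

```text
6.3 [ 491.91184925 -237.39176533  239.64172778] [ 1.79993086e+02 -7.03496064e-03  1.50327242e+01] [-3.40357784e+01  1.83584928e+00  9.92990280e+01  7.99963862e-04
  7.88552900e+01  4.09313433e+01]
[[ 350. -907. -748.]
 [ 522. -232.    0.]
 [ 710.   10.  333.]]
2.5 12 471 [ 503.6 -235.7    4.6] (array([ 490.6, -241.9]), array([ 63.8, 107.7]), 15.1)
22 36 3196 [ 492.  -241.5   27.5] (array([ 490.2, -242.1]), array([60.6, 95.2]), 14.9)
40 60 532 [ 491.  -241.5   48.3] (array([ 489.9, -241.6]), array([13.5, 55. ]), 14.5)
```

View pics/w1.png

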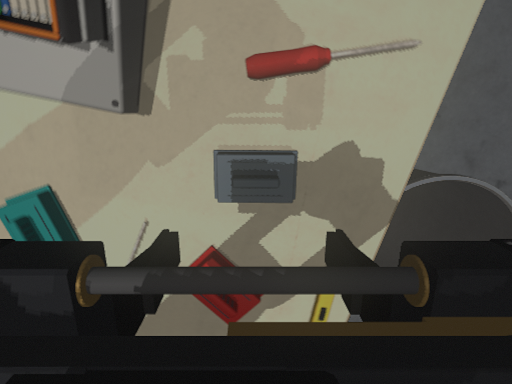

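The wrist view shows the cover centred between the fingers at (256,176), aligned with them. The two cameras agree to within about 4 mm, so I aim at (491,-240.5) and keep the fingertips 5 mm above the cap's top.

>>> {"op": "jog_arm", "data": {"targets": [[[1,-0.005,0.006,0.19,0],[1,-0.01,0.01,0.38,0],[1,-0.014,0.016,0.57,0],[1,-0.019,0.027,0.76,0],[1,-0.019,0.027,0.95,0]]]}}

```text
t: 6.85
tool_pos: [490.8, -240.6, 144.0]
orientation: [180.0, -0.0, 15.4]
force: [-0.4, -0.0, 0.9]
opening: 1.001
gripper_force: 0.0
```

>>> {"op": "jog_arm", "data": {"targets": [[[1,0,0,0.25,0],[1,0,0,0.5,0],[1,0,0,0.7,0],[1,0,0,0.85,0],[1,0,0,0.946,0]]]}}

```text
t: 7.35
tool_pos: [490.3, -240.2, 48.7]
orientation: [-179.9, 0.1, 15.4]
force: [-0.3, -0.9, 0.7]
opening: 1.003
gripper_force: 0.0
```

>>> {"op": "jog_arm", "data": {"targets": [[[0.5,0,0,0,0],[0.5,0,0,0,0],[0.5,0,0,0,0],[0.5,0,0,0,0],[0.5,0,0,0,0]]], "force": 20}}

```text
t: 7.85
tool_pos: [491.3, -240.9, 50.8]
orientation: [179.9, -0.1, 15.3]
force: [-0.2, 0.5, 3.7]
opening: 0.642
gripper_force: 20.0
```

>>> {"op": "jog_arm", "data": {"targets": [[[0.5,0,0,0,0],[0.5,0,0,0,0],[0.5,0,0,0,0],[0.5,0,0,0,0],[0.5,0,0,0,0]]]}}

```text
t: 8.35
tool_pos: [491.3, -240.9, 50.8]
orientation: [179.9, -0.0, 15.3]
force: [-0.5, 0.4, 6.2]
opening: 0.641
gripper_force: 20.0
```

>>> {"op": "jog_arm", "data": {"targets": [[[0.5,0,0,-0.1,0],[0.5,0,0,-0.3,0],[0.5,0,0,-0.5,0],[0.5,0,0,-0.75,0],[0.5,0,0,-1,0]]]}}

```text
t: 8.85
tool_pos: [490.1, -240.0, 150.5]
orientation: [-179.9, 0.1, 15.3]
force: [0.0, -1.0, -1.0]
opening: 0.64
gripper_force: 20.0
```

>>> {"op": "jog_arm", "data": {"targets": [[[0.5,0,0,-0.25,0],[0.5,0,0,-0.5,0],[0.5,0,0,-0.75,0],[0.5,0,0,-0.9,0],[0.5,0,0,-1,0]]]}}

```text
t: 9.35
tool_pos: [491.0, -240.6, 251.3]
orientation: [179.9, -0.0, 15.3]
force: [-0.0, 0.8, -1.6]
opening: 0.639
gripper_force: 20.0
```

```bash
python3 - <<'E'
from h import *
from rig import state,vision
s=state();print(s['t'],s['tool_pos'],s['orientation'],s['qpos'],s['force'])
tp=s['tool_pos']
for c in('side','wrist','top'):
    r=vision.read_camera(c);pickle.dump(r,open(c+'2.pkl','wb'))
    if c=='side':
        p=r['extrinsics']@np.r_[tp,1];p=r['camera_matrix']@p[:3];u,v=(p[:2]/p[2]).astype(int);print(u,v)
        cv2.imwrite('pics/s2.png',cv2.resize(r['img'][v-60:v+60,u-80:u+80],(800,600),interpolation=cv2.INTER_CUBIC))
    if c=='wrist':
        P,u,v=cloud(r);N=np.linalg.norm(P[:,:2]-tp[:2],axis=1)<75
        for lo,hi in((-25,-15),(-12,12)):
            Q=P[N&(P[:,2]-tp[2]>lo)&(P[:,2]-tp[2]<hi)];print(lo,len(Q),Q.mean(0)-tp if len(Q) else 0, rect(Q) if len(Q)>5 else 0)
        cv2.imwrite('pics/w2.png',r['img'])
# collar in first top view, restricted
r=pickle.load(open('top0.pkl','rb'));P,u,v=cloud(r,(188,142,95,72))
a=np.radians(4.3);ex=np.array([np.cos(a),np.sin(a)]);ey=np.array([-ex[1],ex[0]])
X=(P[:,:2]-[603,49.3])@ex;Y=(P[:,:2]-[603,49.3])@ey
H=(P[:,2]-(54+103)/2-X*np.tan(.28))*np.cos(.28)
flat=(abs(H)<5)&(abs(X)<80)&(abs(Y)<120);print('slope offset',np.median(H[flat]))
H-=np.median(H[flat])
M=(H>18)&(Y<30)&(abs(X)<85);Q=P[M];print('collar+clips',len(Q),rect(Q),np.percentile(H[M],[10,50,90]),X[M].min(),X[M].max(),Y[M].min(),Y[M].max())
M2=M&(r['img'][v,u,2]>1.6*r['img'][v,u,0].astype(float))&(r['img'][v,u,2]>100);Q=P[M2];print('orange',len(Q),rect(Q),Q.mean(0),H[M2].mean(),X[M2].min(),X[M2].max(),Y[M2].min(),Y[M2].max())
E
```

```text
9.35 [ 490.97158059 -240.56471345  251.27221067] [ 1.79946740e+02 -4.76109783e-02  1.53219600e+01] [-3.43704527e+01  1.40311148e+00  9.84814815e+01  1.88233501e-03
  8.00439929e+01  4.03072851e+01] [-1.34759458e-03  8.16608727e-01 -1.63341690e+00]
229 184
-25 6733 [ 16.02498227   4.07284483 -22.05296758] (array([ 503.2, -237.6]), array([34.4, 95.2]), 14.8)
-12 3430 [ 3.84126921  0.62284374 -1.37176833] (array([ 493.5, -240.2]), array([18.5, 75.6]), 15.2)
slope offset -0.7318609984747415
collar+clips 296 (array([601.5,   0.9]), array([ 50.3, 124.6]), 2.7) [20.44775774 28.10021186 33.61593048] -30.45116454221332 20.186662875648288 -110.4060304203018 14.56981962974638
orange 109 (array([ 5.992e+02, -4.000e-01]), array([42.5, 80.4]), 4.1) [600.28593062  -4.3784669  108.02586204] 30.968048890405004 -28.81725841477646 13.787074696408196 -89.52869823493029 -9.15534770199506
```

View pics/s2.png

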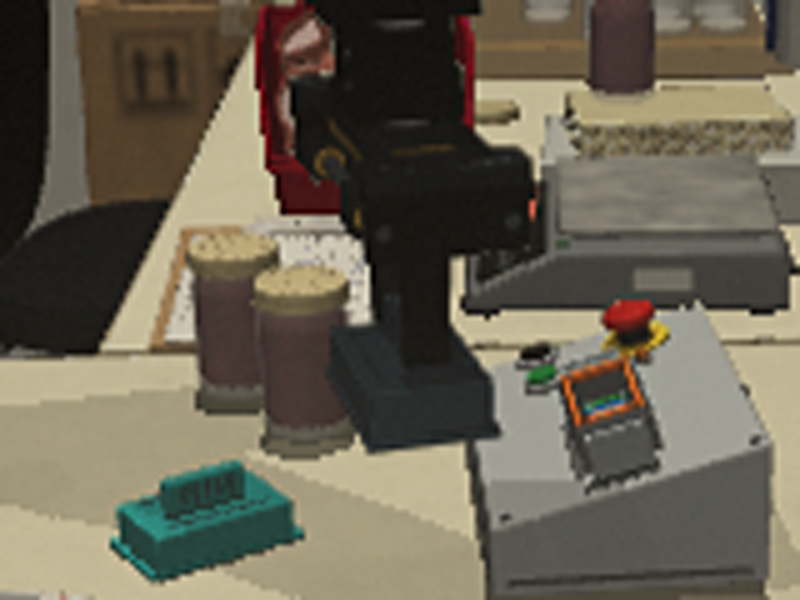

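The side crop shows the blue-grey cover held level, with both fingers at the rib ends. I'll go to just in front of the collar and measure it with the wrist camera.

>>> {"op": "jog_arm", "data": {"targets": [[[0.5,0.06,-0.15,0,0],[0.5,0.12,-0.3,0,0],[0.5,0.18,-0.45,0,0],[0.5,0.24,-0.6,0,0],[0.5,0.305,-0.748,0,0]]]}}

```text
t: 10.0
tool_pos: [500.5, -158.4, 249.7]
orientation: [-180.0, 0.0, 15.4]
force: [0.5, -0.7, -1.9]
opening: 0.64
gripper_force: 20.0
```

>>> {"op": "jog_arm", "data": {"targets": [[[0.5,0.06,-0.15,0,0],[0.5,0.12,-0.3,0,0],[0.5,0.18,-0.45,0,0],[0.5,0.24,-0.6,0,0],[0.5,0.305,-0.748,0,0]]]}}

```text
t: 10.5
tool_pos: [510.2, -78.6, 250.0]
orientation: [180.0, -0.0, 15.3]
force: [0.0, -0.3, -1.1]
opening: 0.64
gripper_force: 20.0
```

>>> {"op": "jog_arm", "data": {"targets": [[[0.5,0.06,-0.15,0,0.006],[0.5,0.15,-0.35,0,0.012],[0.5,0.22,-0.55,0,0.018],[0.5,0.28,-0.68,0,0.025],[0.5,0.305,-0.748,0,0.0305]]]}}

```text
t: 11.0
tool_pos: [519.8, 2.2, 250.0]
orientation: [-180.0, -0.0, 4.3]
force: [-0.3, -0.7, -1.2]
opening: 0.639
gripper_force: 20.0
```

```bash
cat > fit.py <<'E'
from h import *
from rig import state,vision
def collar(r,tag):
    P,u,v=cloud(r);img=r['img'][v,u].astype(float)
    a=np.radians(4.3);ex=np.array([np.cos(a),np.sin(a)]);ey=np.array([-ex[1],ex[0]])
    X=(P[:,:2]-[607.7,.2])@ex;Y=(P[:,:2]-[607.7,.2])@ey
    N=(abs(X)<75)&(abs(Y)<75)&(P[:,2]>40)&(P[:,2]<150)
    S=N&(X>-75)&(Y>-70);Z=P[:,2]-X*np.tan(.28)
    z0=np.median(Z[S&(Z<92)&(Z>65)]);H=(Z-z0)*np.cos(.28)
    c=np.linalg.lstsq(np.c_[P[:,:2],np.ones(len(P))][S&(abs(H)<4)],P[S&(abs(H)<4),2],rcond=None)[0]
    print(tag,'slope z at guess',z0,'yaw',np.degrees(np.arctan2(c[1],c[0])),np.arctan(np.hypot(*c[:2])))
    for n,M in(('top',N&(H>20)&(H<38)),('orange',N&(H>20)&(H<38)&(img[:,2]>1.6*img[:,0])&(img[:,2]>90))):
        Q=P[M]
        # shift back to slope level along normal
        B=Q[:,:2]+(H[M]*np.sin(.28))[:,None]*ex
        print(n,len(Q),rect(B),H[M].mean().round(1),Q[:,2].mean().round(1))
E
python3 - <<'E'
from fit import *
s=state();print(s['t'],s['tool_pos'],s['orientation'],s['force'])
for c in('wrist','side'):
    r=vision.read_camera(c);pickle.dump(r,open(c+'3.pkl','wb'));cv2.imwrite(f'pics/{c}3.png',r['img']);collar(r,c)
for c in('top','side'): collar(pickle.load(open(c+'0.pkl','rb')),c+'0')
E
```

```text
11.0 [519.77468314   2.18118364 250.01871937] [-1.79982255e+02 -1.32822075e-02  4.32447853e+00] [-0.33528762 -0.72626045 -1.21072552]
wrist slope z at guess 78.2286347301375 yaw 4.265507309596699 0.27799948589242657
top 3227 (array([606. ,  -1.5]), array([ 47.5, 125. ]), 4.2) 28.5 106.2
orange 1361 (array([ 6.054e+02, -6.000e-01]), array([42. , 78.9]), 4.4) 31.6 108.1
side slope z at guess 78.4530531711799 yaw 4.230235862185834 0.28061804350466857
top 219 (array([607.3,  -2.5]), array([ 48.6, 130. ]), 3.9) 27.6 104.8
orange 63 (array([606.7,   7.6]), array([ 41.7, 102.9]), 3.3) 31.1 108.5
top0 slope z at guess 77.91788068568687 yaw 4.254856466009345 0.2800253441393137
top 273 (array([607.7,   1.2]), array([ 48.5, 124.3]), 1.4) 28.3 105.5
orange 114 (array([6.075e+02, 1.000e-01]), array([42.3, 80.4]), 4.4) 31.1 108.0
side0 slope z at guess 78.35094543785763 yaw 3.4406801939132543 0.27954519068973116
top 220 (array([607.5,  -4.6]), array([ 48.6, 128.5]), 3.8) 27.7 104.7
orange 67 (array([606.8,   6.6]), array([41.9, 99. ]), 5.0) 31.1 108.2
```

View pics/wrist3.png

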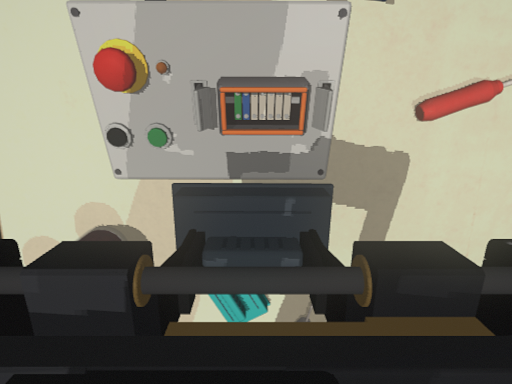

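```bash
python3 - <<'E'
from h import *
r=pickle.load(open('wrist3.pkl','rb'));tp=np.array([519.77,2.18,250.02])
P,u,v=cloud(r);a=np.radians(4.3);ex=np.array([np.cos(a),np.sin(a)]);ey=np.array([-ex[1],ex[0]])
X=(P[:,:2]-tp[:2])@ex;Y=(P[:,:2]-tp[:2])@ey;Z=P[:,2]-tp[2]
for lo,hi in((-53,-40),(-26,-18),(-4,2)):
    M=(Z>lo)&(Z<hi)&(abs(Y)<60)&(X<60)&(X>-40)
    print(lo,M.sum(),Z[M].mean(),np.percentile(X[M],[0,1,50,99,100]).round(1),np.percentile(Y[M],[0,1,99,100]).round(1))
M=(Z>-26)&(Z<-18)&(abs(Y)<44)&(X>12)&(X<27);c=np.linalg.lstsq(np.c_[X[M],Y[M],np.ones(M.sum())],Z[M],rcond=None)[0];print(c)
M=(Z>-26)&(Z<-18)&(abs(Y)<60);print(rect(np.c_[X,Y][M]))
E
```

```text
-53 1153 -45.8614553071741 [-14.5   8.2  29.4  31.1  31.4] [-54.3 -52.9  53.5  54.1]
-26 6559 -23.3259999965126 [-5.4  0.  16.6 28.9 29.5] [-47.7 -46.3  46.3  47.6]
-4 1952 -1.6635067230677145 [-5.2 -4.6  1.1 10.9 11.5] [-36.9 -34.4  34.7  36.9]
[ 1.68344787e-03  1.83647479e-03 -2.33692056e+01]
(array([12.1,  0. ]), array([95.4, 34.3]), 89.6)
```

In the wrist view the collar spans (220-305, 80-135), and the held cover's front edge is at row 183. All cameras put the collar origin near (606.2,-0.6,77.8) with yaw 4.3°. A level cover won't fit over the tilted collar. I'll first tilt it by lowering it with a light grip onto the bare slope in front of the collar, then lock the grip and carry it onto the collar.

>>> {"op": "jog_arm", "data": {"targets": [[[0.5,0.03,0.02,0.15,0],[0.5,0.06,0.04,0.3,0],[0.5,0.09,0.06,0.45,0],[0.5,0.11,0.08,0.6,0],[0.5,0.128,0.093,0.65,0]]]}}

```text
t: 11.6
tool_pos: [531.8, -8.5, 181.7]
orientation: [-179.9, 0.3, 4.3]
force: [-0.5, -0.1, -1.5]
opening: 0.639
gripper_force: 20.0
```

>>> {"op": "jog_arm", "data": {"targets": [[[0.5,0,0,0.2,0],[0.5,0,0,0.4,0],[0.5,0,0,0.55,0],[0.5,0,0,0.63,0],[0.5,0,0,0.65,0]]]}}

```text
t: 12.1
tool_pos: [532.6, -8.2, 118.8]
orientation: [-180.0, 0.1, 4.3]
force: [-0.6, -0.2, -0.7]
opening: 0.643
gripper_force: 20.0
```

>>> {"op": "jog_arm", "data": {"targets": [[[0.5,0,0,0.01,0],[0.5,0,0,0.02,0],[0.5,0,0,0.03,0],[0.5,0,0,0.04,0],[0.5,0,0,0.05,0]]], "force": 6}}

```text
t: 12.6
tool_pos: [533.0, -8.3, 115.7]
orientation: [180.0, 0.0, 4.3]
force: [-5.3, -0.5, 5.7]
opening: 0.643
gripper_force: 6.0
```

>>> {"op": "jog_arm", "data": {"targets": [[[0.5,0,0,0.01,0],[0.5,0,0,0.02,0],[0.5,0,0,0.03,0],[0.5,0,0,0.035,0],[0.5,0,0,0.04,0]]]}}

```text
t: 13.1
tool_pos: [532.3, -8.4, 111.3]
orientation: [180.0, 0.1, 4.3]
force: [-5.8, -0.5, 5.8]
opening: 0.644
gripper_force: 6.0
```

>>> {"op": "jog_arm", "data": {"targets": [[[0.5,0,0,0.005,0],[0.5,0,0,0.01,0],[0.5,0,0,0.015,0],[0.5,0,0,0.02,0],[0.5,0,0,0.02,0]]]}}

```text
t: 13.6
tool_pos: [532.2, -8.4, 109.1]
orientation: [180.0, 0.1, 4.3]
force: [-6.7, -0.9, 5.6]
opening: 0.645
gripper_force: 6.0
```

```bash
cat > held.py <<'E'
from h import *
from rig import state,vision
def held(pic):
    s=state();tp=s['tool_pos'];print(s['t'],tp.round(1),s['force'].round(1),s['moment'].round(2))
    r=vision.read_camera('wrist');pickle.dump(r,open(pic+'w.pkl','wb'))
    P,u,v=cloud(r);a=np.radians(s['orientation'][2]);ex=np.array([np.cos(a),np.sin(a)]);ey=np.array([-ex[1],ex[0]])
    X=(P[:,:2]-tp[:2])@ex;Y=(P[:,:2]-tp[:2])@ey;Z=P[:,2]-tp[2]
    M=(abs(Y)<44)&(X>11)&(X<26)&(Z<-8)&(Z>-34)
    for i in range(4):
        c=np.linalg.lstsq(np.c_[X[M],Y[M],np.ones(M.sum())],Z[M],rcond=None)[0];M&=abs(np.c_[X,Y,np.ones(len(X))]@c-Z)<2
    print('top plane tilt x,y deg',np.degrees(np.arctan(c[:2])).round(1),'z at x=0 rel TCP',c[2].round(1),M.sum())
    t=np.arctan(c[0]);E=(abs(Y)<44)&(abs(np.c_[X,Y,np.ones(len(X))]@c-Z)<1.5)&(X>0)&(X<60)
    xs=np.percentile(X[E],99.5);print('top front edge x',xs,'Ycentre',(np.percentile(Y[E|((abs(Y)<60)&(abs(np.c_[X,Y,np.ones(len(X))]@c-Z)<1.5)&(X>10)&(X<26))],[.5,99.5])))
    # cover foot origin in tool coords (x,z): edge -30.5 along top, -28 normal
    ze=c[2]+c[0]*xs;print('foot origin rel TCP x,z',(xs-30.5*np.cos(t)+28*np.sin(t)).round(1),(ze-30.5*np.sin(t)-28*np.cos(t)).round(1))
    r=vision.read_camera('side');pickle.dump(r,open(pic+'s.pkl','wb'))
    cv2.imwrite(f'pics/{pic}.png',cv2.resize(r['img'][160:256,215:343],(800,600),interpolation=cv2.INTER_CUBIC))
E
python3 -c "
from held import *;held('p4')"
```

```text
13.6 [532.2  -8.4 109.1] [-6.7 -0.9  5.6] [-0.24  1.22 -0.06]
top plane tilt x,y deg [7.7 0. ] z at x=0 rel TCP -19.9 3543
top front edge x 51.02117843791048 Ycentre [-46.40375786  46.17548611]
foot origin rel TCP x,z 24.6 -44.8
```

View pics/p4.png

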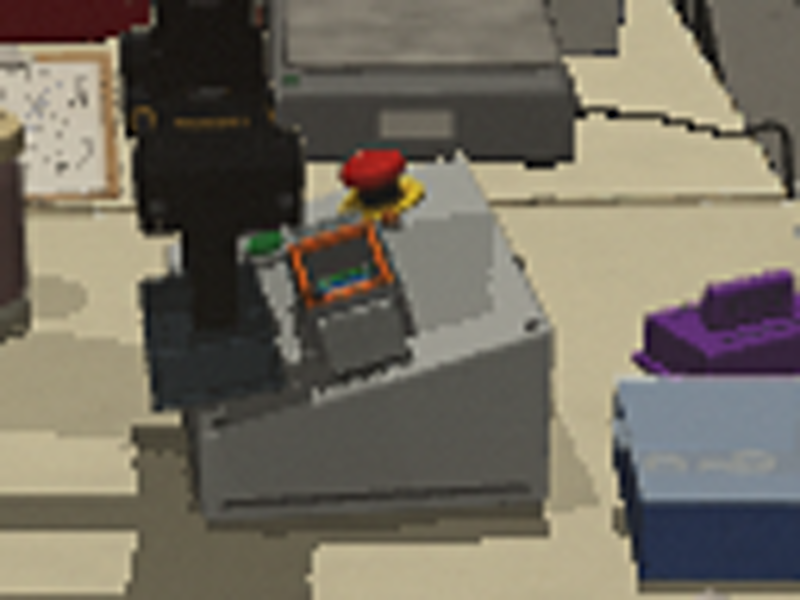

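The tilt is only about 8°, because friction at the front edge jams it (force at about 45°). Drawing the tool back while pressing lightly should let it turn.

>>> {"op": "jog_arm", "data": {"targets": [[[0.5,-0.016,0,0,0],[0.5,-0.03,0,0.005,0],[0.5,-0.045,0,0.01,0],[0.5,-0.06,0,0.015,0],[0.5,-0.075,0,0.02,0]]]}}

```text
t: 14.2
tool_pos: [525.8, -8.8, 107.0]
orientation: [180.0, -0.0, 4.3]
force: [0.6, -0.1, -0.1]
opening: 0.642
gripper_force: 6.0
```

```bash
sed -i 's/&(X>0)&(X<60)$/\&(X>0)\&(X<38)/' held.py; python3 -c "
from held import *;held('p5')"
```

```text
14.2 [525.8  -8.8 107. ] [ 0.6 -0.1 -0.1] [-0.04  0.13 -0.07]
top plane tilt x,y deg [8.8 0.1] z at x=0 rel TCP -20.0 3535
top front edge x 26.986838442294733 Ycentre [-46.40785545  46.28850143]
foot origin rel TCP x,z 1.1 -48.1
```

>>> {"op": "jog_arm", "data": {"targets": [[[0.5,-0.005,0,0.01,0],[0.5,-0.015,0,0.02,0],[0.5,-0.03,0,0.03,0],[0.5,-0.045,0,0.035,0],[0.5,-0.06,0,0.04,0]]]}}

```text
t: 14.8
tool_pos: [520.0, -9.3, 103.1]
orientation: [180.0, -0.0, 4.3]
force: [0.2, -0.5, 0.6]
opening: 0.64
gripper_force: 7.6
```

```bash
python3 -c "
from held import *;held('p6')"
```

```text
14.8 [520.   -9.3 103.1] [ 0.2 -0.5  0.6] [ 0.   -0.12  0.03]
top plane tilt x,y deg [13.2 -0. ] z at x=0 rel TCP -19.8 3469
top front edge x 27.301942766173568 Ycentre [-46.27031031  46.24883715]
foot origin rel TCP x,z 4.0 -47.6
```

>>> {"op": "jog_arm", "data": {"targets": [[[0.5,0,0,0.008,0],[0.5,-0.01,0,0.013,0],[0.5,-0.02,0,0.018,0],[0.5,-0.03,0,0.023,0],[0.5,-0.035,0,0.028,0]]]}}

```text
t: 15.4
tool_pos: [517.7, -9.6, 101.3]
orientation: [180.0, -0.2, 4.3]
force: [2.0, 0.6, 7.7]
opening: 0.643
gripper_force: 10.9
```

```bash
python3 -c "
from held import *;held('p7')"
```

```text
15.4 [517.7  -9.6 101.3] [2.  0.6 7.7] [ 0.24 -0.35  0.05]
top plane tilt x,y deg [15.6  0. ] z at x=0 rel TCP -19.9 3451
top front edge x 27.41259671851557 Ycentre [-46.30623903  46.19256137]
foot origin rel TCP x,z 5.6 -47.4
```

The cover is now flat on the slope at 15.6°, with a push of 7.7 N. I'll lock the grip, lift, and move above the collar.

>>> {"op": "jog_arm", "data": {"targets": [[[0.5,0,0,0,0],[0.5,0,0,0,0],[0.5,0,0,-0.01,0],[0.5,0,0,-0.04,0],[0.5,0,0,-0.1,0]]], "force": 30}}

```text
t: 16.0
tool_pos: [514.7, -9.3, 108.9]
orientation: [-180.0, 0.2, 4.3]
force: [0.3, -0.5, -1.5]
opening: 0.639
gripper_force: 33.0
```

>>> {"op": "jog_arm", "data": {"targets": [[[0.5,0,0,-0.15,0],[0.5,0,0,-0.3,0],[0.5,0,0,-0.45,0],[0.5,0,0,-0.55,0],[0.5,0,0,-0.6,0]]]}}

```text
t: 16.5
tool_pos: [517.0, -9.6, 171.9]
orientation: [180.0, -0.1, 4.3]
force: [-0.4, -0.7, -1.8]
opening: 0.641
gripper_force: 33.0
```

>>> {"op": "jog_arm", "data": {"targets": [[[0.5,0.1,0,0,0],[0.5,0.3,-0.01,0,0],[0.5,0.5,-0.02,0,0],[0.5,0.64,-0.024,0,0],[0.5,0.7,-0.024,0,0]]]}}

```text
t: 17.0
tool_pos: [586.9, -1.6, 169.1]
orientation: [-180.0, 0.0, 4.3]
force: [0.3, -0.7, -1.2]
opening: 0.638
gripper_force: 33.0
```

```bash
python3 -c "
from held import *;held('p8');print(state()['orientation'])"
```

```text
17.0 [586.9  -1.6 169.1] [ 0.3 -0.7 -1.2] [-0.09  0.21  0.08]
top plane tilt x,y deg [14.5  0. ] z at x=0 rel TCP -19.8 3458
top front edge x 27.29880774950087 Ycentre [-46.16706213  46.23013337]
foot origin rel TCP x,z 4.8 -47.5
[-1.79984788e+02  7.13406564e-02  4.34918042e+00]
```

View pics/p8.png

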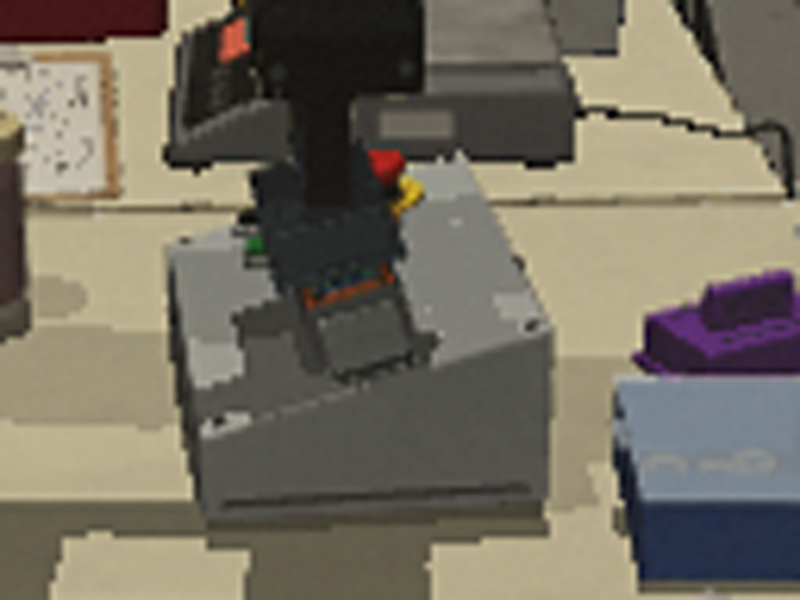

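The side crop shows the cover tilted parallel to the slope and squarely above the collar. I'll lower it along the slope normal.

>>> {"op": "jog_arm", "data": {"targets": [[[0.5,0.02,0,0.04,0],[0.5,0.035,0,0.09,0],[0.5,0.05,0,0.14,0],[0.5,0.062,0,0.18,0],[0.5,0.072,0,0.21,0]]]}}

```text
t: 17.6
tool_pos: [592.8, -1.2, 148.5]
orientation: [-180.0, 0.0, 4.3]
force: [0.1, 0.4, -1.4]
opening: 0.639
gripper_force: 33.0
```

>>> {"op": "jog_arm", "data": {"targets": [[[0.5,0.0,0,0.005,0],[0.5,0.003,0,0.01,0],[0.5,0.006,0,0.02,0],[0.5,0.008,0,0.029,0],[0.5,0.008,0,0.029,0]]]}}

```text
t: 18.1
tool_pos: [594.1, -1.4, 146.6]
orientation: [180.0, -0.0, 4.3]
force: [-0.2, -1.5, 0.1]
opening: 0.641
gripper_force: 33.1
```

```bash
python3 -c "
from held import *;held('p9')"
```

```text
18.1 [594.1  -1.4 146.6] [-0.2 -1.5  0.1] [-0.21  0.21  0.01]
top plane tilt x,y deg [14.6 -0. ] z at x=0 rel TCP -19.8 3467
top front edge x 27.30912381553138 Ycentre [-46.2992588   46.17480797]
foot origin rel TCP x,z 4.9 -47.5
```

>>> {"op": "jog_arm", "data": {"targets": [[[0.5,0.001,0,0.004,0],[0.5,0.002,0,0.008,0],[0.5,0.003,0,0.012,0],[0.5,0.005,0,0.016,0],[0.5,0.006,0,0.02,0]]], "force": 45}}

```text
t: 18.7
tool_pos: [594.5, -1.1, 144.5]
orientation: [180.0, -0.0, 4.3]
force: [-1.2, -1.5, 4.1]
opening: 0.636
gripper_force: 47.5
```

>>> {"op": "jog_arm", "data": {"targets": [[[0.5,0.001,0,0.004,0],[0.5,0.002,0,0.008,0],[0.5,0.003,0,0.012,0],[0.5,0.005,0,0.016,0],[0.5,0.006,0,0.02,0]]]}}

```text
t: 19.2
tool_pos: [595.2, -1.2, 142.9]
orientation: [180.0, -0.0, 4.3]
force: [-3.1, -1.2, 8.1]
opening: 0.638
gripper_force: 47.5
```

>>> {"op": "jog_arm", "data": {"targets": [[[0.5,0.001,0,0.004,0],[0.5,0.002,0,0.008,0],[0.5,0.003,0,0.012,0],[0.5,0.005,0,0.016,0],[0.5,0.006,0,0.02,0]]]}}

```text
t: 19.7
tool_pos: [596.1, -1.1, 140.5]
orientation: [180.0, -0.1, 4.3]
force: [0.3, -1.8, 1.3]
opening: 0.636
gripper_force: 47.5
```

>>> {"op": "jog_arm", "data": {"targets": [[[0.5,0.001,0,0.004,0],[0.5,0.002,0,0.008,0],[0.5,0.003,0,0.012,0],[0.5,0.005,0,0.016,0],[0.5,0.006,0,0.02,0]]]}}

```text
t: 20.2
tool_pos: [596.0, -1.0, 138.0]
orientation: [-180.0, 0.0, 4.3]
force: [-0.5, -1.0, 0.9]
opening: 0.639
gripper_force: 47.4
```

```bash
python3 -c "
from held import *;held('p10')"
```

```text
20.2 [596.  -1. 138.] [-0.5 -1.   0.9] [-0.25  0.17  0.05]
top plane tilt x,y deg [14.8 -0. ] z at x=0 rel TCP -20.0 3434
top front edge x 27.251690720915107 Ycentre [-46.18579544  46.16936862]
foot origin rel TCP x,z 4.9 -47.6
```

>>> {"op": "jog_arm", "data": {"targets": [[[0.5,0.002,0,0.006,0],[0.5,0.004,0,0.012,0],[0.5,0.006,0,0.018,0],[0.5,0.008,0,0.024,0],[0.5,0.009,0,0.03,0]]]}}

```text
t: 20.8
tool_pos: [597.0, -0.7, 134.5]
orientation: [-180.0, 0.0, 4.3]
force: [0.9, -0.1, -5.4]
opening: 0.635
gripper_force: 47.5
```

>>> {"op": "jog_arm", "data": {"targets": [[[0.5,0.001,0,0.004,0],[0.5,0.002,0,0.008,0],[0.5,0.003,0,0.012,0],[0.5,0.005,0,0.016,0],[0.5,0.006,0,0.02,0]]]}}

```text
t: 21.3
tool_pos: [597.8, -0.8, 133.4]
orientation: [-180.0, -0.0, 4.3]
force: [-1.3, -0.3, 0.6]
opening: 0.637
gripper_force: 47.5
```

>>> {"op": "jog_arm", "data": {"targets": [[[0.5,0.001,0,0.003,0],[0.5,0.002,0,0.006,0],[0.5,0.003,0,0.009,0],[0.5,0.003,0,0.012,0],[0.5,0.004,0,0.014,0]]]}}

```text
t: 21.8
tool_pos: [598.1, -0.8, 132.2]
orientation: [-180.0, 0.0, 4.3]
force: [-4.1, 0.4, 4.6]
opening: 0.633
gripper_force: 48.0
```

```bash
python3 -c "
from held import *;held('p11')"
```

```text
21.8 [598.1  -0.8 132.2] [-4.1  0.4  4.6] [0.1  0.72 0.03]
top plane tilt x,y deg [15.3  0. ] z at x=0 rel TCP -20.0 3453
top front edge x 27.317974706013178 Ycentre [-46.15415378  46.31099838]
foot origin rel TCP x,z 5.3 -47.6
```

The catches have snapped (the force dropped, then pulled down), and the seal is being touched at h≈7.7 mm. Next I press on to squeeze it.

>>> {"op": "jog_arm", "data": {"targets": [[[0.5,0,0,0.004,0],[0.5,0,0,0.008,0],[0.5,-0.002,0,0.012,0],[0.5,-0.002,0,0.015,0],[0.5,-0.002,0,0.015,0]]]}}

```text
t: 22.4
tool_pos: [598.4, -0.8, 131.1]
orientation: [180.0, -0.1, 4.3]
force: [-3.8, 0.9, 7.4]
opening: 0.635
gripper_force: 48.4
```

>>> {"op": "jog_arm", "data": {"targets": [[[0.5,0,0,0.003,0],[0.5,0,0,0.006,0],[0.5,0,0,0.009,0],[0.5,0,0,0.01,0],[0.5,0,0,0.01,0]]]}}

```text
t: 22.9
tool_pos: [598.4, -0.8, 130.9]
orientation: [180.0, -0.1, 4.3]
force: [-6.1, 1.1, 12.2]
opening: 0.637
gripper_force: 48.7
```

```bash
python3 -c "
from held import *;held('p12')"
```

```text
22.9 [598.4  -0.8 130.9] [-6.1  1.1 12.2] [ 0.27  1.15 -0.09]
top plane tilt x,y deg [15.4  0. ] z at x=0 rel TCP -19.9 3455
top front edge x 27.34624913539943 Ycentre [-46.23859901  46.2650874 ]
foot origin rel TCP x,z 5.4 -47.4
```

View pics/p12.png

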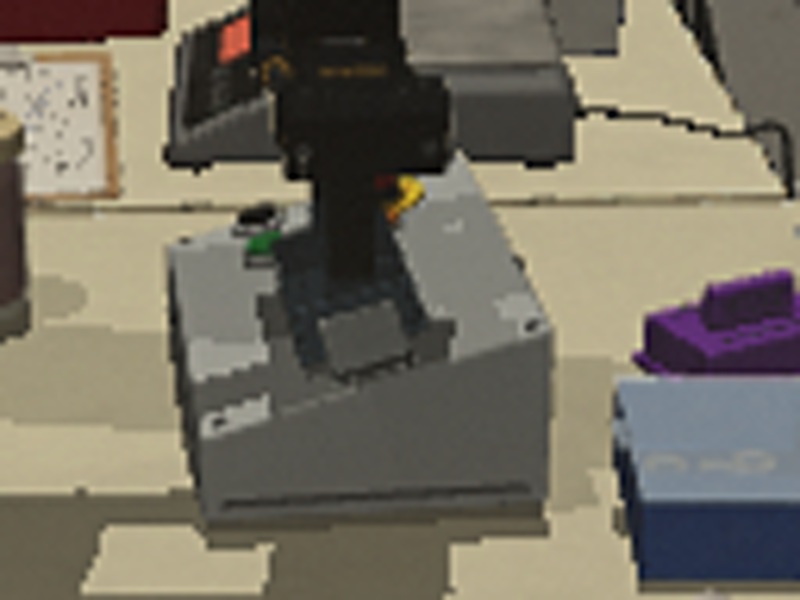

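The side crop shows the cover down on the collar, with the right catch upright over its flange end at (365,340). One last small press, then a check of both catches in the wrist view.

>>> {"op": "jog_arm", "data": {"targets": [[[0.5,0,0,0.003,0],[0.5,0,0,0.006,0],[0.5,0,0,0.008,0],[0.5,0,0,0.008,0],[0.5,0,0,0.008,0]]]}}

```text
t: 23.5
tool_pos: [598.4, -0.8, 130.9]
orientation: [180.0, -0.1, 4.3]
force: [-8.5, 1.3, 16.3]
opening: 0.637
gripper_force: 49.0
```

```bash
python3 -c "
from held import *;held('p13')
r=pickle.load(open('p13w.pkl','rb'));cv2.imwrite('pics/w13.png',cv2.resize(r['img'][120:300,130:380],(800,576),interpolation=cv2.INTER_CUBIC))"
```

```text
23.5 [598.4  -0.8 130.9] [-8.5  1.3 16.3] [ 0.25  1.65 -0.05]
top plane tilt x,y deg [15.3  0.1] z at x=0 rel TCP -19.8 3451
top front edge x 27.352609424563713 Ycentre [-46.23718155  46.18778069]
foot origin rel TCP x,z 5.3 -47.4
```

View pics/w13.png

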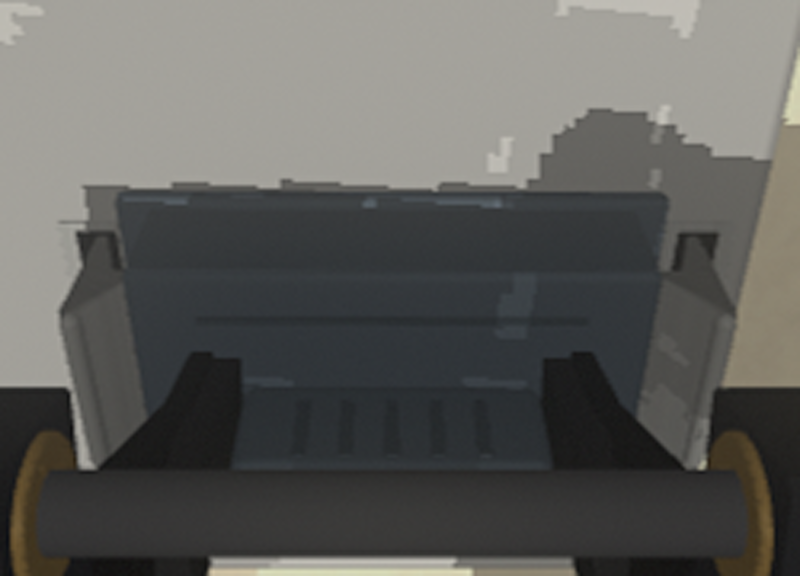

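The wrist crop shows both catches, left at (95,370) and right at (690,370), symmetric and hooked over the flange ends. The cover has bottomed out: the position no longer changes and the push is about 18 N. I'm handing in.

```bash
python3 -c "
from rig import finish_job;print(finish_job())"
```

```text
the job is handed in; nothing more can be done
None
```

The blue-grey cover is seated over the collar with both catches snapped over its flange, and I handed the job in with the gripper still pressing at about 18 N (seal squeezed); the hand-in gave no verdict.

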